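Release a bayonet temperature sensor from a slanted heater block and hang it up

TASK

The orange-banded temperature sensor in the slanted heater block is due for recalibration. Release its bayonet lock without forcing it (press the sensor in against its spring, turn it anticlockwise, seen from its handle end, about its own axis as far as it goes, and let it rise), draw it straight out of the block, and hang it upright by its collar, seated in one of the free forks of the sensor rack. Leave the blue-banded sensor hanging and the two small nozzle bottles standing where they are.

Things in the scene. Friction and masses are not known exactly. Their poses are not given: they have to be found in the camera images.
- sensor: The sensor to take out, at the start in the block; 205 mm long, 90 g. Steel collar 32 mm across, 7 mm thick; above it a black ribbed 24 mm handle up to 80 mm with an orange band, then a 12x12 mm brass plug; below it a 12 mm neck, 27 mm long, then an 8 mm sheath. Origin: axis, under the collar; z to the handle; y along the 31 mm long, 6 mm thick cross-pin, 22 mm below the collar.
- sensor_grip (a point): Middle of the orange-banded sensor's round handle, on its axis 48 mm above the underside of its collar; axes as the sensor.
- sensor_tip (a point): The rounded tip of the orange-banded sensor's sheath, on its axis 113 mm below the underside of its collar.
- spare: A second sensor of the same make and size with a blue band, hanging in the rack's left fork; origin and axes likewise. Leave it alone.
- heater_block: The heater block, fixed: bare aluminium, 62x62 mm, with a round steel bayonet socket on its upper end, held slanted between the cheeks of a blue stand (base 165x118x10 mm) with a small grey terminal box behind; 150 mm high. Origin: centre under the base, on the bench top; x from the side over which the block leans (the robot's side) to the terminal box; z up.
- mouth (a point): Centre of the socket's mouth (43 mm across outside). z: out of the bore, 30 deg from vertical, leaning to the block's -x; x: along the pin's slot. Locked, the collar stands 15 mm off the mouth (5 N spring) and the tip 98 mm deep; it cannot turn or come out. Pressed in 4.5 to 8 mm (7 to 9 N; 8 mm is a hard stop) it turns 70 deg anticlockwise, seen from the handle, to a stop; let go, it rises 6 mm.
- rack: The sensor rack, fixed: dark foot 125x100x12 mm, a post at its back and a 4 mm aluminium shelf, 186 mm wide, its top 190 mm above the bench, cut into three forks open to the front (-x): slots 16 mm wide, 62 mm apart. A lip along the prongs' front ends stands 3 mm above the shelf; a strip 63 mm behind the seats, 20 mm. Origin: centre under the foot; x front to back, y left, z up.
- fork_left (a point): Seat of the left fork, where the blue-banded sensor hangs: centre of the seat in the top of the shelf, 28 mm behind the front edge of the prongs; axes as the rack.
- fork_middle (a point): Seat of the middle fork, free: the same point of this fork. A sensor hangs here with its neck in the slot (which ends 18 mm behind this point) and its collar on the shelf. It comes in from the front, collar above the lip and cross-pin below the shelf, and is then lowered.
- fork_right (a point): Seat of the right fork, free: the same point of this fork.
- cream_bottle: A cream-coloured bottle with a black nozzle, 36 mm in diameter and 95 mm high, standing loose. Origin under its centre. Leave it standing.
- red_bottle: A red bottle with a white label and nozzle, 31 mm in diameter and 90 mm high, standing loose. Origin under its centre. Leave it standing.

How it is judged:
On the way:
1. the sensor has been drawn right out of the heater block: its tip is above the socket's mouth (z of sensor_tip in the frame of mouth above 0.003 m), for 0.1 s.
At the end, for the whole second after the job is handed in: Orange-banded sensor at rest in the middle or right fork: collar within 9 mm of the seat centre, 3 mm of the shelf height, upright within 0.12 rad. Blue-banded one still in the left fork (15 mm, 0.15 rad); both bottles standing (0.2 rad) (((horizontal distance between sensor and fork_middle below 0.009 m and z of sensor in the frame of fork_middle between -0.003 and 0.003 m) or (horizontal distance between sensor and fork_right below 0.009 m and z of sensor in the frame of fork_right between -0.003 and 0.003 m)) and angle between sensor's own z axis and vertical below 0.12 rad and linear speed of sensor below 0.03 m/s and horizontal distance between spare and fork_left below 0.015 m and angle between spare's own z axis and vertical below 0.15 rad and angle between each of cream_bottle, red_bottle's own z axis and vertical below 0.2 rad); the robot touches nothing.
It fails at once if the blue-banded sensor is pushed more than 20 mm away from where it hung (distance of spare from where it was at the start of the episode above 0.02 m).
It fails at once if the lock is forced: more than 80 N between the sensor and the heater block (contact force between sensor and heater_block above 80 N).
It fails at once if a bottle is shifted by more than 30 mm (distance of any of cream_bottle, red_bottle from where it was at the start of the episode above 0.03 m).
It also fails if it takes over 54 s, if anything falls off the work surface, if the arm or the gripper's body presses on something with over 40 N, if the wrist force passes 120 N, or if a joint passes its speed limit or range.

ROBOT

A 6-joint arm with a two-finger parallel gripper is mounted at the origin on a cart in front of the work surface, level with it; the furniture and walls round the work are solid. World frame = base frame: x ahead of the robot, y to its left, z up, the work surface at z = 0. Lengths are in m, angles in rad, forces in N, time in s.
With the tool pointing down it reaches from about 0.275 to 0.825 m from the base axis. Payload 5.2 kg.
Tool frame: the origin (TCP) lies at the very end of the fingers, on their centre line; the grasp point (between the pads) lies 19 mm behind it; z points along the fingers, y is the line along which they close (so a half turn about z gives the same grasp; the last joint's range is limited). The gripper opens to 93 mm and grips with 3 to 60 N. Pads are 15 mm wide; open, the fingers measure 128 mm over their backs; the gripper's body (75 mm by 188 mm) begins 65 mm behind the grasp point.
Start: joints at [1.035, 0.259, 1.535, -0, 1.348, -0.203], TCP at [0.18, 0.52, 0.219] pointing down, gripper open.
Joint ranges: [-3.14, 3.14], [-0.91, 2.08], [0.19, 2.58], [-1.22, 4.36], [0.22, 2.71], [-3.12, 3.12]. Speed limits (rad/s): [2.57, 2.57, 3.14, 3.14, 3.14, 3.14].

INTERFACE

Orientations are given as [roll, pitch, yaw] about the fixed x, y, z axes, in that order (R = Rz(yaw) Ry(pitch) Rx(roll)).
In Python, from rig import state, camera, close_job, cut_out gives the robot as it stands.
- The arm moves only by the tool servo_tool, never from a script. Its argument "motion" is a list of rows, each an object with "linear": the shift along the tool's x, y, z in mm, a list of three; "angular": the turn, a rotation vector about the tool's x, y, z in degrees, a list of three; "fingers": the finger opening in mm, from 0 to 93. A call has 1 to 20 rows; each row shifts and turns the commanded pose from where the row before left it, along the tool's axes as they then stand; what a row does not reach is not made up. A row lasts 1/10 s, in which the tool goes at most 50 mm and 8.59 degrees, less where a joint would pass 70% of its speed; a pose out of reach is approached as far as the arm can. A call with a gripper value outside its range is refused whole. The fingers move at their own pace and stop on an object; the grip force is fixed at half the most. Time passes only in rows, so rows that do not move let the fingers close. It gives the time, the measured TCP pose, the force, the opening and the grip force at its end, in the units of the state.
- state(): the state, without advancing time (a new reading comes with each control period).
- camera(name): name is "scene" or "top" or "wrist"; returns a dict with "frame" (384x512x3 uint8, red, green, blue), "fx", "fy", "cx", "cy" (pixels), "origin" and "orientation" of the camera in the world. Camera axes: x right, y up, looking along -z (the intrinsics and any distortion apply to the point x, -y, -z); pixel columns grow to the right and rows downward; lengths in m; the calibration is good to about 2 mm. The wrist camera is an equidistant fisheye: a pixel r from the principal point sees the ray r / f radians off the axis. A picture is of the moment at which its call begins. There is no depth.
- close_job(): hands the job in; it is judged then, once.
Trained networks look in the newest picture that a camera, given by its name, has taken for a name from the list of things; names that differ only in an ending like _2 or _b are one class to them, and where a whole thing is asked for, a point or a joint stands for the part that bears it (a point fixed in the world has none). Each returns a list of dicts, best first, with "p" (0 to 1); they miss things now and then, are a little off and sometimes report something else, mostly with a low value. They report only what shows in the picture. A call takes as long as a camera call.
- cut_out(camera, query): "region" (384x512 bool, what is visible of it) and "extent" ([centre column, centre row, width, height] in pixels, round what is visible of it).
The state is a dict: "time": time; "joint_pos": joint angles; "joint_velocities": joint speeds; "effort": joint torques, N m; "ee_pos": TCP position; "ee_rot": TCP orientation; "wrist_force": force on the tool from outside, world axes, zero at the start; "wrist_torque": the same for the moment, N m; "width": finger opening in m; "grasp_force": force on a finger pad.
Only numpy, scipy, OpenCV 4.12 (cv2) and the standard library are available. Lean on these libraries where they do the work, as an engineer would, in place of code of your own. Each camera call takes 0.05 s, during which the arm holds its last target. There are 200 camera calls.

## Working session

There is one attempt and no reset: what is moved stays moved. The work goes in short steps, Python scripts to look and compute and a tool call to move; the robot and the scene stay as the last step left them, time stands still between calls to the robot, and variables do not carry over. Pictures are saved under pics/ and viewed, at most 10 in all, crops included, and the job is handed in when it is done.

Besides the shell and the picture viewer there is one more tool, called as name([rows], argument=value, ...), one row to a line, values as JSON. servo_tool: Moves the arm, as the interface text tells. Its arguments: {"type":"object","properties":{"motion":{"type":"array"}},"required":["motion"]}

```bash
ls; mkdir -p pics; cat > h.py <<'E'
import numpy as np, cv2
from scipy.spatial.transform import Rotation as R
from rig import state,camera,close_job,cut_out
def rot(o):
    o=np.array(o)
    return o if o.shape==(3,3) else (R.from_quat(o).as_matrix() if o.size==4 else R.from_euler('xyz',o).as_matrix())
def ray(c,u,v):
    d=np.array([(u-c['cx'])/c['fx'],-(v-c['cy'])/c['fy'],-1.0]); return rot(c['orientation'])@d
def onz(c,u,v,z):
    o=np.array(c['origin']); d=ray(c,u,v); return o+d*(z-o[2])/d[2]
def proj(c,P):
    p=(np.atleast_2d(P)-np.array(c['origin']))@rot(c['orientation'])
    return np.c_[c['cx']+c['fx']*p[:,0]/-p[:,2], c['cy']-c['fy']*p[:,1]/-p[:,2]]
E
python3 - <<'E'
from h import *
ims=[]
for n in ['scene','top']:
    c=camera(n); cv2.imwrite(f'pics/{n}0.png',c['frame'][:,:,::-1]); ims.append(c['frame'][:,:,::-1])
    print(n,{k:c[k] for k in c if k!='frame'})
    for q in ['sensor','spare','heater_block','rack','cream_bottle','red_bottle']:
        for d in cut_out(n,q)[:2]: print(q,round(d['p'],2),np.round(d['extent'],1))
for n,i in zip('st',ims): cv2.imwrite(f'pics/{n}1.png',cv2.resize(i,(800,600),interpolation=cv2.INTER_CUBIC))
print(state())
E
```

```text
pics
scene {'fx': 406.7325361586076, 'fy': 406.7325361586076, 'cx': 250.34370227079268, 'cy': 189.04298966579572, 'origin': array([0.00372656, 1.04247455, 0.87339778]), 'orientation': array([ 0.97337521,  0.010265  , -2.63276715])}
sensor 0.78 [209.6 244.6  19.9  25.1]
heater_block 0.73 [188.9 278.9  70.2  64.2]
cream_bottle 0.58 [290.  182.7   2.7  12.7]
red_bottle 0.47 [238.1 233.5   6.8  23.2]
red_bottle 0.45 [292.  168.2  10.6  10.7]
top {'fx': 399.53257385020135, 'fy': 399.53257385020135, 'cx': 258.55596276537653, 'cy': 195.3357117087125, 'origin': array([0.43233993, 0.0873251 , 1.40467051]), 'orientation': array([ 0.08427063, -0.01352927, -1.54711287])}
sensor 0.74 [143.8 211.9  16.1  19.1]
spare 0.56 [155.9 193.4  35.6  49.5]
heater_block 0.6 [157.9 191.1  38.6  47.7]
heater_block 0.55 [371.3 203.3  57.6  46. ]
rack 0.8 [373.8 203.4  58.8  44.9]
rack 0.49 [219.6 203.4  11.4  12.3]
cream_bottle 0.51 [325.9 211.   14.    9.4]
{'time': 0.7, 'joint_pos': array([ 1.03517760e+00,  2.58531904e-01,  1.53498266e+00,  4.61415940e-06,
        1.34798649e+00, -2.02820765e-01]), 'joint_velocities': array([ 0.00020871,  0.00033735,  0.00056674, -0.00174892, -0.00108297,
        0.00051864]), 'effort': array([-8.94529639e-04, -4.37056482e+01, -2.84259135e+01,  7.19237071e-02,
        3.09114077e-02, -3.05003596e-05]), 'ee_pos': array([0.17967558, 0.51984351, 0.2186964 ]), 'ee_rot': array([3.14150203e+00, 1.40422525e-05, 2.80879367e+00]), 'wrist_force': array([-0.68764387,  1.0979467 , -0.67147733]), 'wrist_torque': array([-0.01202511, -0.01872366, -0.00069576]), 'grasp_force': 0.0, 'width': 0.09346715897228462}
```

View pics/s1.png

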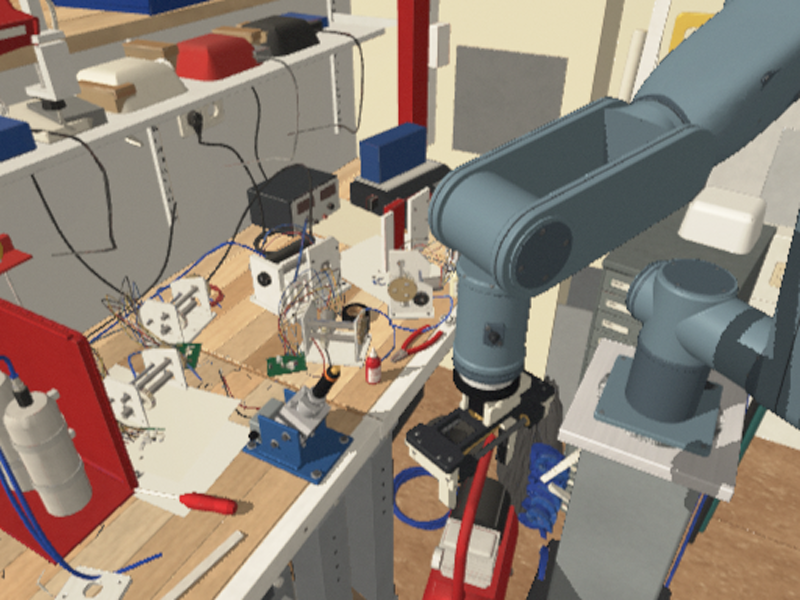

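View pics/t1.png

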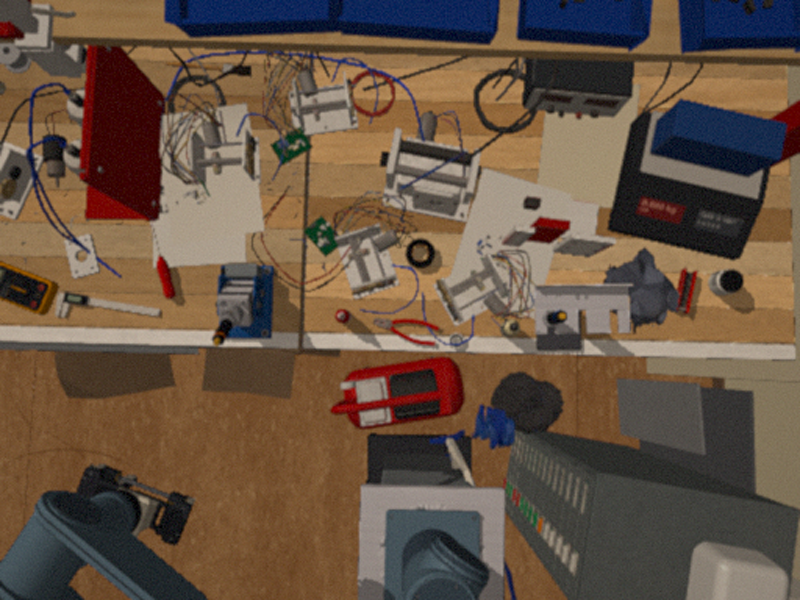

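The scene view shows the orange sensor in the block at about (320,385), with the red bottle at (373,368); the arm hides the rack. The top view shows the block at (240,300), the rack at (585,310), the cream bottle at (512,327) and the red bottle at (342,316).

```bash
python3 - <<'E'
from h import *
s=cv2.imread('pics/scene0.png');t=cv2.imread('pics/top0.png')
def crop(i,x,y,w,h,W,H): return cv2.resize(i[y:y+h,x:x+w],(W,H),interpolation=cv2.INTER_CUBIC)
a=crop(s,150,225,80,60,400,300);b=crop(t,125,160,64,48*5//4,400,375) if 0 else crop(t,120,165,80,60,400,300)
c=crop(t,310,165,100,75,800,600)[:, :]
c=crop(t,310,175,120,45,800,300)
cv2.imwrite('pics/c1.png',np.vstack([np.hstack([a,b]),c]))
c=camera('top')
for n,u,v,z in [('handle top',141,217,.2),('block base c',157,191,.0),('red',219,203,.09),('cream',328,209,.09),('rack',373,200,.19),('spare',356,203,.28)]:
    print(n,onz(c,u,v,z).round(3))
E
```

```text
handle top [0.46  0.425 0.2  ]
block base c [0.558 0.429 0.   ]
red [0.515 0.202 0.09 ]
cream [ 0.504 -0.158  0.09 ]
rack [ 0.53  -0.277  0.19 ]
spare [ 0.513 -0.202  0.28 ]
```

View pics/c1.png

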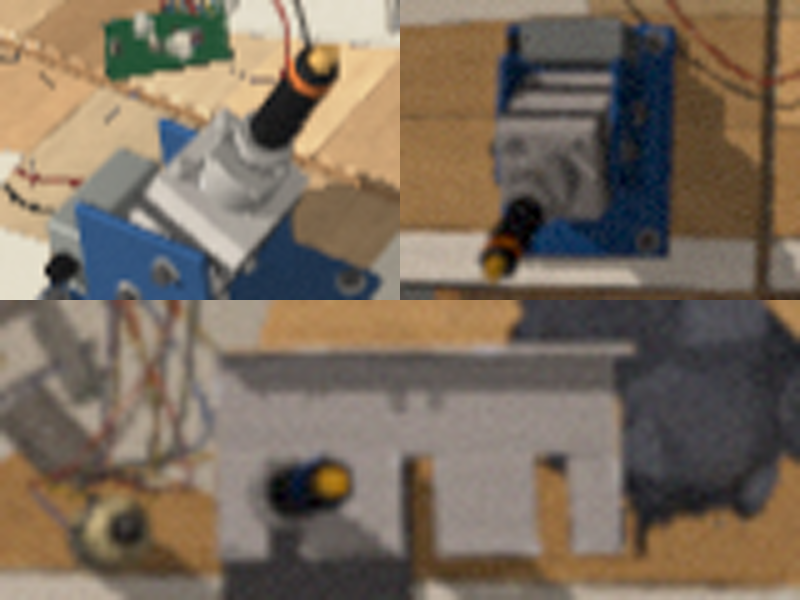

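The enlarged crops show the sensor leaning toward the robot, with its plug at scene (215,237) and top (138,218). The rack is square to the picture: its middle slot is at column 373, its right slot at column 393, and the blue sensor hangs in the left fork.

```bash
cat >> h.py <<'E'
def tri(obs):
    A=np.zeros((3,3));b=np.zeros(3);L=[]
    for c,u,v in obs:
        d=ray(c,u,v);d/=np.linalg.norm(d);P=np.eye(3)-np.outer(d,d);A+=P;b+=P@c['origin'];L.append((np.array(c['origin']),P))
    x=np.linalg.solve(A,b); return x,[np.linalg.norm(P@(x-o)) for o,P in L]
def Rt(a,lean,roll=0):  # tool pointing down/forward by lean, heading a
    z=np.array([np.sin(lean)*np.cos(a),np.sin(lean)*np.sin(a),-np.cos(lean)]);y=np.array([-np.sin(a),np.cos(a),0]);
    return np.c_[np.cross(y,z),y,z]@R.from_rotvec([0,0,roll]).as_matrix()
def plan(p,Rm,n):
    s=state();R0=rot(s['ee_rot']);w=R.from_matrix(R0.T@Rm).as_rotvec()/n
    S=sum(R.from_rotvec(w*k).as_matrix() for k in range(n))
    l=np.linalg.solve(S,R0.T@(np.array(p)-s['ee_pos']))
    print('n',n,'lin',(l*1000).round(2),'ang',np.degrees(w).round(3))
E
python3 - <<'E'
from h import *
s=camera('scene');t=camera('top')
p,e=tri([(s,215,237),(t,138,218)]);q,f=tri([(s,210.4,242),(t,140.6,213)])
print(p,e,q,f,(p-q)/np.linalg.norm(p-q))
a=[.485,.866]
for g in (0,):
    # block base edges in top
    A=onz(t,120+268/5,165+30/5,.01);B=onz(t,120+268/5,165+250/5,.01);print(A,B)
    for u in (420,553): print('slot',onz(t,310+u/6.667,175+200/6.667,.19).round(4))
    for u,v in((218,255),(622,255),(218,50),(632,50)): print('shelf',onz(t,310+u/6.667,175+v/6.667,.19).round(4))
ax=np.array([-.5,0,.866]); g=p-ax*.04; print('grip',g)
plan(g+ax*(.13-.019),Rt(0,np.radians(30)),12)
E
```

```text
[0.45546145 0.42747807 0.21747262] [np.float64(0.0016747725345291511), np.float64(0.0016747725345291646)] [0.47114678 0.42704272 0.19424957] [np.float64(0.0017209144071566815), np.float64(0.0017209144071568506)] [-0.55964484  0.01553319  0.82858697]
[0.62890086 0.37153432 0.01      ] [0.47459928 0.36512249 0.01      ]
slot [ 0.5144 -0.2771  0.19  ]
slot [ 0.5159 -0.3384  0.19  ]
shelf [ 0.4869 -0.1844  0.19  ]
shelf [ 0.4914 -0.37    0.19  ]
shelf [ 0.5812 -0.1839  0.19  ]
shelf [ 0.5861 -0.3753  0.19  ]
grip [0.47546145 0.42747807 0.18283262]
n 12 lin [-22.02  -3.84   0.1 ] ang [-0.416 -2.477 -1.553]
```

servo_tool([
  {"linear": [-22,-3.8,0],"angular": [-0.42,-2.48,-1.55],"fingers": 93},
  {"linear": [-22,-3.8,0],"angular": [-0.42,-2.48,-1.55],"fingers": 93},
  {"linear": [-22,-3.8,0],"angular": [-0.42,-2.48,-1.55],"fingers": 93},
  {"linear": [-22,-3.8,0],"angular": [-0.42,-2.48,-1.55],"fingers": 93},
  {"linear": [-22,-3.8,0],"angular": [-0.42,-2.48,-1.55],"fingers": 93},
  {"linear": [-22,-3.8,0],"angular": [-0.42,-2.48,-1.55],"fingers": 93},
  {"linear": [-22,-3.8,0],"angular": [-0.42,-2.48,-1.55],"fingers": 93},
  {"linear": [-22,-3.8,0],"angular": [-0.42,-2.48,-1.55],"fingers": 93},
  {"linear": [-22,-3.8,0],"angular": [-0.42,-2.48,-1.55],"fingers": 93},
  {"linear": [-22,-3.8,0],"angular": [-0.42,-2.48,-1.55],"fingers": 93},
  {"linear": [-22,-3.8,0],"angular": [-0.42,-2.48,-1.55],"fingers": 93},
  {"linear": [-22,-3.8,0],"angular": [-0.42,-2.48,-1.55],"fingers": 93},
  {"linear": [0,0,0],"angular": [0,0,0],"fingers": 93},
  {"linear": [0,0,0],"angular": [0,0,0],"fingers": 93},
])

```text
time: 2.25
ee_pos: [0.4189, 0.4279, 0.2798]
ee_rot: [3.14, 0.523, 3.139]
wrist_force: [-0.4, 0.5, 0.3]
width: 0.0931
grasp_force: 0.0
```

```bash
python3 - <<'E'
from h import *
c=camera('wrist');print({k:c[k] for k in c if k!='frame'},state()['ee_pos'],state()['ee_rot'],state()['joint_pos'])
cv2.imwrite('pics/w1raw.png',c['frame'][:,:,::-1])
cv2.imwrite('pics/w1.png',cv2.resize(c['frame'][:,:,::-1],(800,600),interpolation=cv2.INTER_CUBIC))
E
```

```text
{'fx': 297.3186396354542, 'fy': 297.3186396354542, 'cx': 259.3911630433383, 'cy': 185.78485637762853, 'origin': array([0.27386044, 0.42847609, 0.3883612 ]), 'orientation': array([-0.78569449, -0.00179419,  1.56916991])} [0.41875738 0.42801629 0.27961122] [3.14042426 0.52272908 3.13983954] [ 0.83867935  0.13879255  1.65645517 -0.44892504  1.02580493 -0.55751586]
```

View pics/w1.png

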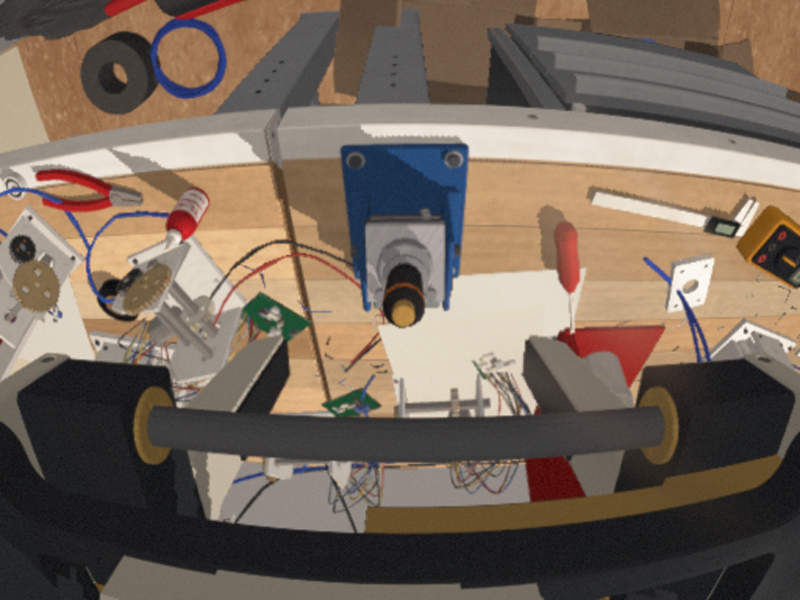

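The wrist view shows the plug top at (402,315), the socket ring at (407,255), the base's front corners at (342,147) and (467,147), and the red bottle at (185,215). The sensor is almost centred between the fingers.

```bash
cat >> h.py <<'E'
def wray(c,u,v):
    x,y=(u-c['cx'])/c['fx'],(v-c['cy'])/c['fy'];r=np.hypot(x,y);k=np.sinc(r/np.pi)
    return rot(c['orientation'])@np.array([x*k,-y*k,-np.cos(r)])
def wproj(c,P):
    p=(np.atleast_2d(P)-np.array(c['origin']))@rot(c['orientation']);p=p*[1,-1,-1]
    th=np.arctan2(np.hypot(p[:,0],p[:,1]),p[:,2]);ph=np.arctan2(p[:,1],p[:,0])
    return np.c_[c['cx']+c['fx']*th*np.cos(ph),c['cy']+c['fx']*th*np.sin(ph)]
def sensor_pts(o,ax):
    ax=np.array(ax)/np.linalg.norm(ax);e1=np.cross(ax,[0,1,0]);e1/=np.linalg.norm(e1);e2=np.cross(ax,e1);t=np.linspace(0,2*np.pi,60)
    C=lambda h,r:o+ax*h+r*(np.outer(np.cos(t),e1)+np.outer(np.sin(t),e2))
    return [C(0,.016),C(.007,.016),C(.08,.012),C(.092,.006),C(-.015,.0215)]
E
python3 - <<'E'
from h import *
im=cv2.imread('pics/w1raw.png');c=camera('wrist');s=camera('scene');t=camera('top')
x0,y0,k=205,85,6
big=cv2.resize(im[y0:y0+100,x0:x0+110+20],None,fx=k,fy=k,interpolation=cv2.INTER_CUBIC)[:600,:780]
S=lambda cc,u,v,w:(wray(cc,u,v) if w else ray(cc,u,v))
obs=[(c,402*.64,315*.64,1),(s,215,237,0),(t,138,218,0)]
A=np.zeros((3,3));b=np.zeros(3)
for cc,u,v,w in obs:
    d=S(cc,u,v,w);d/=np.linalg.norm(d);P=np.eye(3)-np.outer(d,d);A+=P;b+=P@cc['origin']
p=np.linalg.solve(A,b);print('plug top',p,[ (wproj if w else proj)(cc,p).round(1) for cc,u,v,w in obs])
yaw=np.radians(2);ax=np.array([-.5*np.cos(yaw),-.5*np.sin(yaw),.866]);o=p-ax*.092
for Q in sensor_pts(o,ax):
    cv2.polylines(big,[np.int32((wproj(c,Q)-[x0-.5,y0-.5])*k)],True,(0,255,0),1)
cv2.imwrite('pics/w1c.png',big)
for u,v in((342,147),(467,147)):
    d=wray(c,u*.64,v*.64);print(c['origin']+d*(.01-c['origin'][2])/d[2])
E
```

```text
plug top [0.45603438 0.42732768 0.22044872] [array([[257.8, 198.2]]), array([[214.1, 235.9]]), array([[138. , 218.3]])]
[0.46815107 0.37155236 0.01      ]
[0.46841248 0.48483666 0.01      ]
```

View pics/w1c.png

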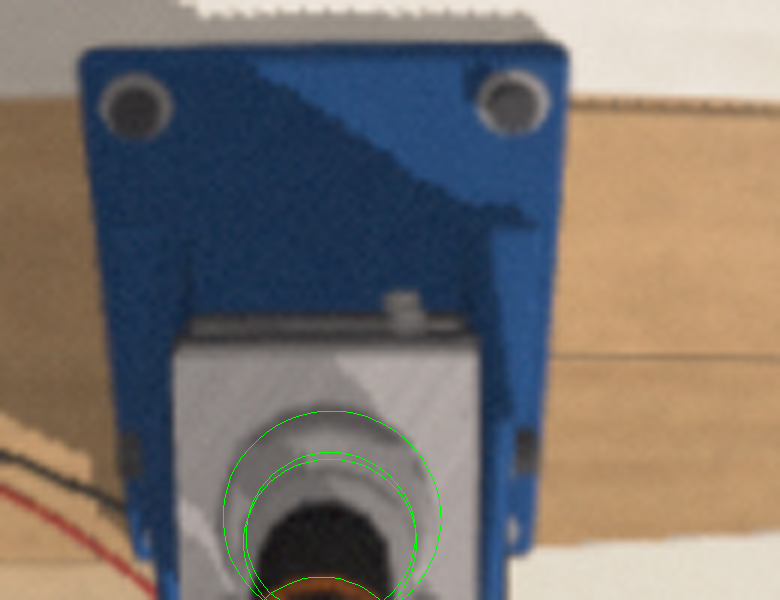

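The overlay fits the socket ring and base, so the pose is good to about 1–2 mm. Next I approach along the axis.

```bash
cat >> h.py <<'E'
YB=np.radians(1.2);AX=np.array([-.5*np.cos(YB),-.5*np.sin(YB),.8660254]);PT=np.array([.4560,.4274,.2200]);O=PT-AX*.092
E
python3 - <<'E'
from h import *
print(O, O+AX*-.015)
plan(O+AX*.029,Rt(YB,np.radians(30)),10)
E
```

```text
[0.50198991 0.42836335 0.14032566] [0.50948827 0.42852042 0.12733528]
n 10 lin [-0.24 -0.09 13.32] ang [-0.058 -0.002 -0.106]
```

servo_tool([
  {"linear": [-0.2,-0.1,13.3],"angular": [-0.06,0,-0.1],"fingers": 93},
  {"linear": [-0.2,-0.1,13.3],"angular": [-0.06,0,-0.1],"fingers": 93},
  {"linear": [-0.2,-0.1,13.3],"angular": [-0.06,0,-0.1],"fingers": 93},
  {"linear": [-0.2,-0.1,13.3],"angular": [-0.06,0,-0.1],"fingers": 93},
  {"linear": [-0.2,-0.1,13.3],"angular": [-0.06,0,-0.1],"fingers": 93},
  {"linear": [-0.2,-0.1,13.3],"angular": [-0.06,0,-0.1],"fingers": 93},
  {"linear": [-0.2,-0.1,13.3],"angular": [-0.06,0,-0.1],"fingers": 93},
  {"linear": [-0.2,-0.1,13.3],"angular": [-0.06,0,-0.1],"fingers": 93},
  {"linear": [-0.2,-0.1,13.3],"angular": [-0.06,0,-0.1],"fingers": 93},
  {"linear": [-0.2,-0.1,13.3],"angular": [-0.06,0,-0.1],"fingers": 93},
  {"linear": [0,0,0],"angular": [0,0,0],"fingers": 40},
  {"linear": [0,0,0],"angular": [0,0,0],"fingers": 34},
  {"linear": [0,0,0],"angular": [0,0,0],"fingers": 34},
])

```text
time: 3.75
ee_pos: [0.4879, 0.428, 0.1666]
ee_rot: [3.14, 0.525, -3.122]
wrist_force: [0.5, -0.5, -0.7]
width: 0.0732
grasp_force: 0.0
```

```bash
python3 - <<'E'
from h import *
c=camera('wrist');im=c['frame'][:,:,::-1]
st=state();print(st['ee_pos'],st['ee_rot'],st['width'],st['wrist_force'])
x0,y0,k=185,90,5
big=cv2.resize(im[y0:y0+120,x0:x0+150],None,fx=k,fy=k,interpolation=cv2.INTER_CUBIC)
for Q in sensor_pts(O,AX): cv2.polylines(big,[np.int32((wproj(c,Q)-[x0-.5,y0-.5])*k)],True,(0,255,0),1)
cv2.imwrite('pics/w2.png',big)
E
```

```text
[0.48788382 0.42812583 0.16678351] [ 3.13931628  0.52542831 -3.12235125] 0.06928306461229083 [-0.18696395 -0.37603682  0.0288838 ]
```

View pics/w2.png

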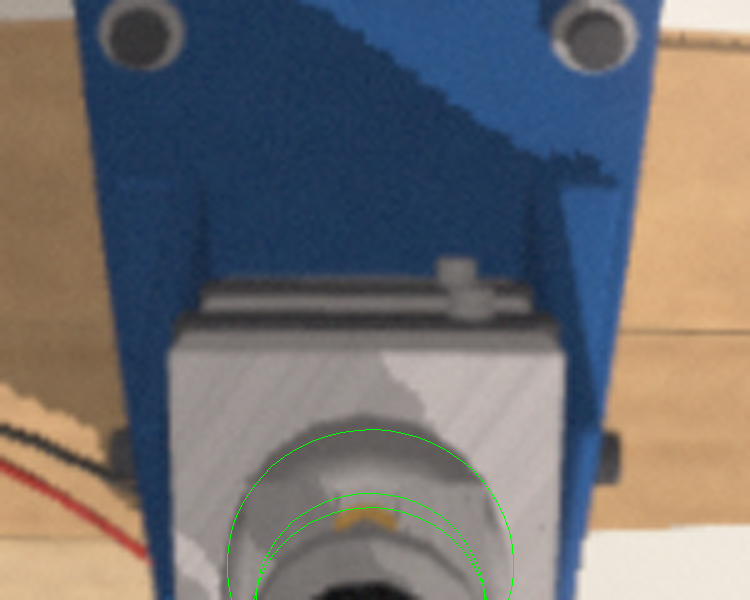

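The socket ring fits, but the collar sits about 20 px lower in the crop than projected, at (370,530) against (370,507). That leaves an offset in the sideways or axial direction this view can't resolve. I'll roll the tool 90° about the axis and measure it from the side.

servo_tool([
  {"linear": [0,0,0],"angular": [0,0,7.5],"fingers": 70},
  {"linear": [0,0,0],"angular": [0,0,7.5],"fingers": 70},
  {"linear": [0,0,0],"angular": [0,0,7.5],"fingers": 70},
  {"linear": [0,0,0],"angular": [0,0,7.5],"fingers": 70},
  {"linear": [0,0,0],"angular": [0,0,7.5],"fingers": 70},
  {"linear": [0,0,0],"angular": [0,0,7.5],"fingers": 70},
  {"linear": [0,0,0],"angular": [0,0,7.5],"fingers": 70},
  {"linear": [0,0,0],"angular": [0,0,7.5],"fingers": 70},
  {"linear": [0,0,0],"angular": [0,0,7.5],"fingers": 70},
  {"linear": [0,0,0],"angular": [0,0,7.5],"fingers": 70},
  {"linear": [0,0,0],"angular": [0,0,7.5],"fingers": 70},
  {"linear": [0,0,0],"angular": [0,0,7.5],"fingers": 70},
  {"linear": [0,0,0],"angular": [0,0,0],"fingers": 70},
])

```text
time: 5.1
ee_pos: [0.4878, 0.4281, 0.1669]
ee_rot: [2.616, -0.003, 1.59]
wrist_force: [0.2, 0.2, -1.1]
width: 0.0703
grasp_force: 0.0
```

```bash
python3 - <<'E'
from h import *
c=camera('wrist');im=c['frame'][:,:,::-1].copy();cv2.imwrite('pics/w3raw.png',im)
st=state();print(st['ee_pos'],st['ee_rot'],st['joint_pos'],st['width'],st['wrist_force'])
x0,y0,k=160,90,4
Rm=rot(st['ee_rot']);p=st['ee_pos']
big=cv2.resize(im[y0:y0+150,x0:x0+200],None,fx=k,fy=k,interpolation=cv2.INTER_CUBIC)
for Q in sensor_pts(O,AX): cv2.polylines(big,[np.int32((wproj(c,Q)-[x0-.5,y0-.5])*k)],True,(0,255,0),1)
L=np.array([p+Rm[:,2]*d for d in np.linspace(-.07,.03,20)])
cv2.polylines(big,[np.int32((wproj(c,L)-[x0-.5,y0-.5])*k)],False,(0,0,255),1)
cv2.imwrite('pics/w3.png',big)
E
```

```text
[0.48777731 0.42807144 0.16673898] [ 2.61623019e+00 -5.00858967e-04  1.59365850e+00] [ 0.73454268  0.3003052   1.74476616 -0.50204606  0.74774243  1.0238626 ] 0.07005814147319402 [-0.16761615  0.31976727 -0.49867608]
```

View pics/w3.png

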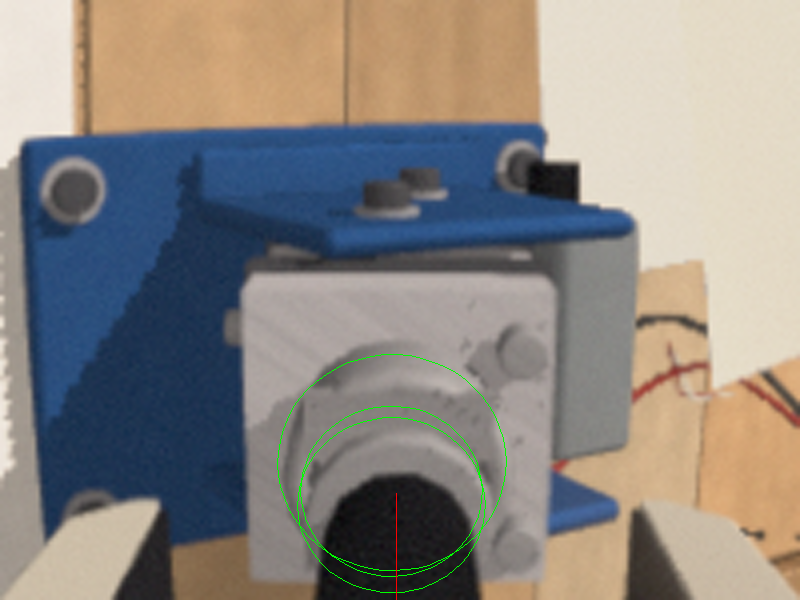

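The sensor is on the tool axis: the handle spans columns 318–482 (centre 400) against the axis at 396, about 0.6 mm off. In both views the collar is only shifted axially, by about 3 mm, which is harmless. Gripping now.

servo_tool([
  {"linear": [0,0.6,0],"angular": [0,0,0],"fingers": 40},
  {"linear": [0,0,0],"angular": [0,0,0],"fingers": 20},
  {"linear": [0,0,0],"angular": [0,0,0],"fingers": 20},
  {"linear": [0,0,0],"angular": [0,0,0],"fingers": 20},
  {"linear": [0,0,0],"angular": [0,0,0],"fingers": 20},
  {"linear": [0,0,0],"angular": [0,0,0],"fingers": 20},
  {"linear": [0,0,0],"angular": [0,0,0],"fingers": 20},
  {"linear": [0,0,0],"angular": [0,0,0],"fingers": 20},
])

```text
time: 5.95
ee_pos: [0.4883, 0.4277, 0.1662]
ee_rot: [2.617, -0.001, 1.591]
wrist_force: [-0.1, -0.8, -0.4]
width: 0.0235
grasp_force: 30.0
```

servo_tool([
  {"linear": [0,0,1.5],"angular": [0,0,0],"fingers": 20},
  {"linear": [0,0,1.5],"angular": [0,0,0],"fingers": 20},
  {"linear": [0,0,1.5],"angular": [0,0,0],"fingers": 20},
  {"linear": [0,0,1.5],"angular": [0,0,0],"fingers": 20},
  {"linear": [0,0,0.3],"angular": [0,0,0],"fingers": 20},
  {"linear": [0,0,0],"angular": [0,0,0],"fingers": 20},
])

```text
time: 6.55
ee_pos: [0.4914, 0.4279, 0.1609]
ee_rot: [2.617, -0.001, 1.591]
wrist_force: [-5.3, -1.3, 4.8]
width: 0.0237
grasp_force: 30.0
```

servo_tool([
  {"linear": [0,0,0],"angular": [0,0,-5],"fingers": 20},
  {"linear": [0,0,0],"angular": [0,0,-5],"fingers": 20},
  {"linear": [0,0,0],"angular": [0,0,-5],"fingers": 20},
  {"linear": [0,0,0],"angular": [0,0,0],"fingers": 20},
])

```text
time: 6.95
ee_pos: [0.4916, 0.4281, 0.1612]
ee_rot: [2.631, 0.13, 1.821]
wrist_force: [-4.4, -0.9, 4.5]
width: 0.0237
grasp_force: 30.0
```

```bash
python3 - <<'E'
from h import *
s=state();Rm=rot(s['ee_rot']);print('F tool',Rm.T@s['wrist_force'],'T tool',Rm.T@s['wrist_torque'],s['ee_pos'],s['width'])
E
```

```text
F tool [-0.41263923 -1.72312744 -6.14025668] T tool [ 0.64006202 -0.02747027  0.01122292] [0.49159736 0.42808381 0.16121134] 0.02367394832088932
```

servo_tool([
  {"linear": [0,0,0],"angular": [0,0,-5],"fingers": 20},
  {"linear": [0,0,0],"angular": [0,0,-5],"fingers": 20},
  {"linear": [0,0,0],"angular": [0,0,-5],"fingers": 20},
  {"linear": [0,0,0],"angular": [0,0,-5],"fingers": 20},
  {"linear": [0,0,0],"angular": [0,0,-5],"fingers": 20},
  {"linear": [0,0,0],"angular": [0,0,-5],"fingers": 20},
  {"linear": [0,0,0],"angular": [0,0,-5],"fingers": 20},
  {"linear": [0,0,0],"angular": [0,0,-5],"fingers": 20},
  {"linear": [0,0,0],"angular": [0,0,-5],"fingers": 20},
  {"linear": [0,0,0],"angular": [0,0,-5],"fingers": 20},
  {"linear": [0,0,0],"angular": [0,0,-3],"fingers": 20},
  {"linear": [0,0,0],"angular": [0,0,0],"fingers": 20},
])

```text
time: 8.15
ee_pos: [0.4915, 0.4276, 0.161]
ee_rot: [2.928, 0.483, 2.726]
wrist_force: [-4.2, -0.9, 5.0]
width: 0.0233
grasp_force: 30.0
```

```bash
python3 - <<'E'
from h import *
s=state();Rm=rot(s['ee_rot']);print('F tool',Rm.T@s['wrist_force'],'T tool',Rm.T@s['wrist_torque'],s['ee_pos'],s['width'],Rm[:,2])
E
```

```text
F tool [ 0.77735185 -1.238807   -6.43524761] T tool [ 0.51388587  0.43049547 -0.03063418] [0.49146095 0.4276422  0.1609894 ] 0.023250742970488424 [ 0.50070458  0.01074421 -0.86555155]
```

servo_tool([
  {"linear": [0,0,0],"angular": [0,0,-2],"fingers": 20},
  {"linear": [0,0,0],"angular": [0,0,-2],"fingers": 20},
  {"linear": [0,0,0],"angular": [0,0,0],"fingers": 20},
])

```text
time: 8.45
ee_pos: [0.4915, 0.4276, 0.161]
ee_rot: [2.964, 0.496, 2.803]
wrist_force: [-4.8, -1.3, 5.4]
width: 0.0235
grasp_force: 30.0
```

```bash
python3 - <<'E'
from h import *
s=state();Rm=rot(s['ee_rot']);print('F tool',Rm.T@s['wrist_force'],'T tool',Rm.T@s['wrist_torque'],s['ee_rot'])
E
```

```text
F tool [ 1.01290311 -1.5771091  -7.04486882] T tool [0.5464527  0.52020179 0.06090627] [2.96433755 0.49630702 2.80308108]
```

Torque about the axis is starting to build (0.06 N m), so I'll turn a little further to the stop.

servo_tool([
  {"linear": [0,0,0],"angular": [0,0,-1.5],"fingers": 20},
  {"linear": [0,0,0],"angular": [0,0,-1],"fingers": 20},
  {"linear": [0,0,0],"angular": [0,0,0],"fingers": 20},
])

```text
time: 8.75
ee_pos: [0.4914, 0.4276, 0.161]
ee_rot: [2.988, 0.503, 2.852]
wrist_force: [-4.5, -1.3, 5.7]
width: 0.0241
grasp_force: 30.0
```

```bash
python3 - <<'E'
from h import *
s=state();Rm=rot(s['ee_rot']);print('F tool',Rm.T@s['wrist_force'],'T tool',Rm.T@s['wrist_torque'],s['ee_rot'])
E
```

```text
F tool [ 0.65523864 -1.43856292 -7.21398308] T tool [ 0.53090626  0.50364887 -0.0333938 ] [2.98766324 0.50346025 2.85166769]
```

servo_tool([
  {"linear": [0,0,0],"angular": [0,0,-2],"fingers": 20},
  {"linear": [0,0,0],"angular": [0,0,-2],"fingers": 20},
  {"linear": [0,0,0],"angular": [0,0,0],"fingers": 20},
])

```text
time: 9.05
ee_pos: [0.4915, 0.4275, 0.161]
ee_rot: [3.027, 0.513, 2.931]
wrist_force: [-3.9, -1.3, 4.1]
width: 0.0235
grasp_force: 30.0
```

```bash
python3 - <<'E'
from h import *
for i in range(3):
    camera('top');s=state();Rm=rot(s['ee_rot']);print('F tool',Rm.T@s['wrist_force'],'T tool',Rm.T@s['wrist_torque'],s['effort'][5])
E
```

```text
F tool [ 0.67410679 -1.65166478 -6.3451019 ] T tool [ 0.51395383  0.48050906 -0.00624973] -0.11695816414430737
F tool [ 1.17046597 -1.67557358 -7.03619933] T tool [0.57697486 0.55313579 0.0152592 ] -0.04091064096428454
F tool [ 0.86018191 -1.98929198 -7.08571984] T tool [ 0.52039651  0.55636742 -0.02160335] -0.022688184399157763
```

servo_tool([
  {"linear": [0,0,-1.5],"angular": [0,0,0],"fingers": 20},
  {"linear": [0,0,-1.5],"angular": [0,0,0],"fingers": 20},
  {"linear": [0,0,-1.5],"angular": [0,0,0],"fingers": 20},
  {"linear": [0,0,-1.5],"angular": [0,0,0],"fingers": 20},
  {"linear": [0,0,-1.3],"angular": [0,0,0],"fingers": 20},
  {"linear": [0,0,0],"angular": [0,0,0],"fingers": 20},
])

```text
time: 9.8
ee_pos: [0.4877, 0.4275, 0.1671]
ee_rot: [3.026, 0.513, 2.93]
wrist_force: [-2.1, -2.5, 2.6]
width: 0.0238
grasp_force: 30.0
```

```bash
python3 - <<'E'
from h import *
s=state();Rm=rot(s['ee_rot']);print('F tool',Rm.T@s['wrist_force'],'T tool',Rm.T@s['wrist_torque'],s['effort'][5])
E
```

```text
F tool [ 0.01115441 -2.55126492 -3.33298192] T tool [0.62074982 0.32755946 0.00534283] -0.026115411892533302
```

servo_tool([
  {"linear": [0,0,-1.5],"angular": [0,0,0],"fingers": 20},
  {"linear": [0,0,-1.5],"angular": [0,0,0],"fingers": 20},
  {"linear": [0,0,-1.5],"angular": [0,0,0],"fingers": 20},
  {"linear": [0,0,0],"angular": [0,0,0],"fingers": 20},
])

```text
time: 10.2
ee_pos: [0.4853, 0.4272, 0.1709]
ee_rot: [3.027, 0.512, 2.93]
wrist_force: [-3.2, -4.6, 1.7]
width: 0.0236
grasp_force: 30.0
```

```bash
python3 - <<'E'
from h import *
s=state();Rm=rot(s['ee_rot']);print('F tool',Rm.T@s['wrist_force'],'T tool',Rm.T@s['wrist_torque'],s['effort'][5])
E
```

```text
F tool [ 1.04097604 -4.83170619 -3.10934132] T tool [0.9316897  0.25555506 0.09156169] -0.06611226126551628
```

servo_tool([
  {"linear": [0,-0.3,-2],"angular": [0,0,0],"fingers": 20},
  {"linear": [0,-0.3,-2],"angular": [0,0,0],"fingers": 20},
  {"linear": [0,0,-3],"angular": [0,0,0],"fingers": 20},
  {"linear": [0,0,-3],"angular": [0,0,0],"fingers": 20},
  {"linear": [0,0,0],"angular": [0,0,0],"fingers": 20},
])

```text
time: 10.7
ee_pos: [0.4802, 0.4273, 0.1801]
ee_rot: [3.025, 0.513, 2.93]
wrist_force: [-1.2, -0.7, -0.4]
width: 0.0238
grasp_force: 30.0
```

```bash
python3 - <<'E'
from h import *
s=state();Rm=rot(s['ee_rot']);print('F tool',Rm.T@s['wrist_force'],'T tool',Rm.T@s['wrist_torque'],s['effort'][5])
E
```

```text
F tool [ 1.14005292 -0.92735716 -0.27125304] T tool [0.2321507  0.56055196 0.00340646] -0.015761047834530473
```

servo_tool([
  {"linear": [0,0,-5],"angular": [0,0,0],"fingers": 20},
  {"linear": [0,0,-8],"angular": [0,0,0],"fingers": 20},
  {"linear": [0,0,-8],"angular": [0,0,0],"fingers": 20},
  {"linear": [0,0,-8],"angular": [0,0,0],"fingers": 20},
  {"linear": [0,0,-8],"angular": [0,0,0],"fingers": 20},
  {"linear": [0,0,-8],"angular": [0,0,0],"fingers": 20},
  {"linear": [0,0,-8],"angular": [0,0,0],"fingers": 20},
  {"linear": [0,0,-8],"angular": [0,0,0],"fingers": 20},
  {"linear": [0,0,-10],"angular": [0,0,0],"fingers": 20},
  {"linear": [0,0,-10],"angular": [0,0,0],"fingers": 20},
  {"linear": [0,0,-15],"angular": [0,0,0],"fingers": 20},
  {"linear": [0,0,-15],"angular": [0,0,0],"fingers": 20},
  {"linear": [0,0,-15],"angular": [0,0,0],"fingers": 20},
  {"linear": [0,0,-10],"angular": [0,0,0],"fingers": 20},
  {"linear": [0,0,0],"angular": [0,0,0],"fingers": 20},
])

```text
time: 12.2
ee_pos: [0.4122, 0.4262, 0.2994]
ee_rot: [3.022, 0.514, 2.929]
wrist_force: [-0.5, 0.6, -0.9]
width: 0.0234
grasp_force: 30.0
```

```bash
python3 - <<'E'
from h import *
plan([.40,-.335,.33],Rt(np.radians(1.4),0),20)
E
```

```text
n 20 lin [ -3.03 -37.97  -2.63] ang [ 0.158  1.503 -0.574]
```

servo_tool([
  {"linear": [-3,-38,-2.6],"angular": [0.16,1.5,-0.57],"fingers": 20},
  {"linear": [-3,-38,-2.6],"angular": [0.16,1.5,-0.57],"fingers": 20},
  {"linear": [-3,-38,-2.6],"angular": [0.16,1.5,-0.57],"fingers": 20},
  {"linear": [-3,-38,-2.6],"angular": [0.16,1.5,-0.57],"fingers": 20},
  {"linear": [-3,-38,-2.6],"angular": [0.16,1.5,-0.57],"fingers": 20},
  {"linear": [-3,-38,-2.6],"angular": [0.16,1.5,-0.57],"fingers": 20},
  {"linear": [-3,-38,-2.6],"angular": [0.16,1.5,-0.57],"fingers": 20},
  {"linear": [-3,-38,-2.6],"angular": [0.16,1.5,-0.57],"fingers": 20},
  {"linear": [-3,-38,-2.6],"angular": [0.16,1.5,-0.57],"fingers": 20},
  {"linear": [-3,-38,-2.6],"angular": [0.16,1.5,-0.57],"fingers": 20},
  {"linear": [-3,-38,-2.6],"angular": [0.16,1.5,-0.57],"fingers": 20},
  {"linear": [-3,-38,-2.6],"angular": [0.16,1.5,-0.57],"fingers": 20},
  {"linear": [-3,-38,-2.6],"angular": [0.16,1.5,-0.57],"fingers": 20},
  {"linear": [-3,-38,-2.6],"angular": [0.16,1.5,-0.57],"fingers": 20},
  {"linear": [-3,-38,-2.6],"angular": [0.16,1.5,-0.57],"fingers": 20},
  {"linear": [-3,-38,-2.6],"angular": [0.16,1.5,-0.57],"fingers": 20},
  {"linear": [-3,-38,-2.6],"angular": [0.16,1.5,-0.57],"fingers": 20},
  {"linear": [-3,-38,-2.6],"angular": [0.16,1.5,-0.57],"fingers": 20},
  {"linear": [-3,-38,-2.6],"angular": [0.16,1.5,-0.57],"fingers": 20},
  {"linear": [-3,-38,-2.6],"angular": [0.16,1.5,-0.57],"fingers": 20},
])

```text
time: 14.2
ee_pos: [0.3982, -0.3381, 0.3284]
ee_rot: [-3.139, -0.003, -3.12]
wrist_force: [1.2, -0.1, -0.6]
width: 0.0237
grasp_force: 30.0
```

```bash
python3 - <<'E'
from h import *
st=state();print(st['ee_pos'],st['ee_rot'],st['joint_pos'],st['width'])
c=camera('wrist');im=c['frame'][:,:,::-1].copy();cv2.imwrite('pics/w4raw.png',im);np.save('w4.npy',np.r_[c['origin'],c['orientation'],c['fx'],c['cx'],c['cy']])
sc=camera('scene')['frame'][:,:,::-1];cv2.imwrite('pics/s4raw.png',sc)
p=st['ee_pos'];Rm=rot(st['ee_rot'])
print('tcp in scene',proj(camera('scene'),p),'tcp wrist',wproj(c,p), 'collar',wproj(c,p+Rm[:,2]*.026),'tip',wproj(c,p+Rm[:,2]*.139))
cv2.imwrite('pics/w4.png',cv2.resize(im,(800,600),interpolation=cv2.INTER_CUBIC))
E
```

```text
[ 0.39822537 -0.33808588  0.32842778] [-3.13941487e+00 -3.03695459e-03 -3.12001135e+00] [-0.91494554  0.15803086  1.39859434 -0.00373719  1.58501281 -2.50737952] 0.02367781788378411
tcp in scene [[343.2549971   94.75522255]] tcp wrist [[258.4129475  228.56412303]] collar [[258.50917015 213.6863145 ]] tip [[258.75658114 176.23206198]]
```

View pics/w4.png

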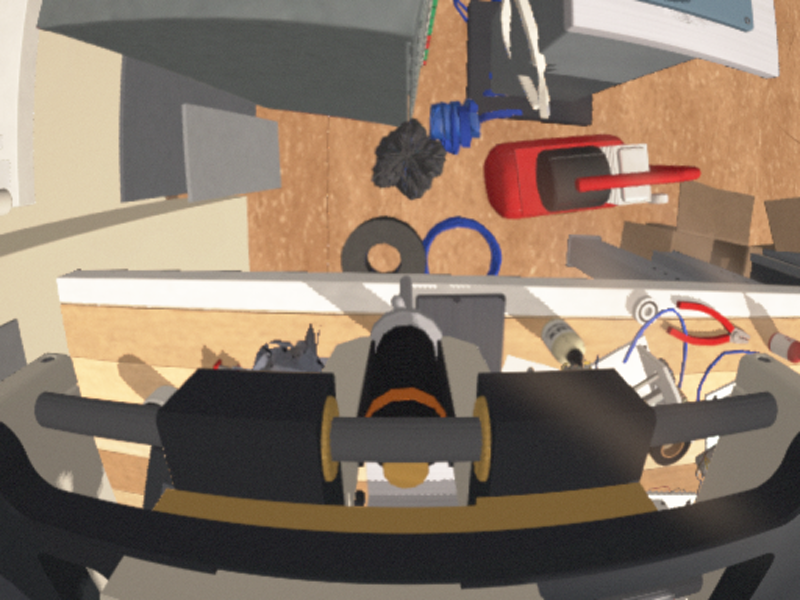

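The sensor hangs straight in the grip: its tip is at (405,280), where I predicted it. From this side the fingers hide the forks, so I'll turn the tool half round to put the camera above the shelf.

servo_tool([
  {"linear": [0,0,0],"angular": [0,0,8.2],"fingers": 20},
  {"linear": [0,0,0],"angular": [0,0,8.2],"fingers": 20},
  {"linear": [0,0,0],"angular": [0,0,8.2],"fingers": 20},
  {"linear": [0,0,0],"angular": [0,0,8.2],"fingers": 20},
  {"linear": [0,0,0],"angular": [0,0,8.2],"fingers": 20},
  {"linear": [0,0,0],"angular": [0,0,8.2],"fingers": 20},
  {"linear": [0,0,0],"angular": [0,0,8.2],"fingers": 20},
  {"linear": [0,0,0],"angular": [0,0,8.2],"fingers": 20},
  {"linear": [0,0,0],"angular": [0,0,8.2],"fingers": 20},
  {"linear": [0,0,0],"angular": [0,0,8.2],"fingers": 20},
  {"linear": [0,0,0],"angular": [0,0,8.2],"fingers": 20},
  {"linear": [0,0,0],"angular": [0,0,8.2],"fingers": 20},
  {"linear": [0,0,0],"angular": [0,0,8.2],"fingers": 20},
  {"linear": [0,0,0],"angular": [0,0,8.2],"fingers": 20},
  {"linear": [0,0,0],"angular": [0,0,8.2],"fingers": 20},
  {"linear": [0,0,0],"angular": [0,0,8.2],"fingers": 20},
  {"linear": [0,0,0],"angular": [0,0,8.2],"fingers": 20},
  {"linear": [0,0,0],"angular": [0,0,8.2],"fingers": 20},
  {"linear": [0,0,0],"angular": [0,0,8.2],"fingers": 20},
  {"linear": [0,0,0],"angular": [0,0,8.2],"fingers": 20},
])

```text
time: 16.35
ee_pos: [0.3983, -0.3347, 0.329]
ee_rot: [3.14, 0.002, 0.296]
wrist_force: [0.2, -0.3, -0.7]
width: 0.0234
grasp_force: 30.0
```

```bash
python3 - <<'E'
from h import *
st=state();print(st['ee_pos'],st['ee_rot'],st['joint_pos'])
plan([.405,-.338,.28],Rt(np.radians(1.4),0)@R.from_euler('z',np.pi).as_matrix(),5)
E
```

```text
[ 0.39834667 -0.33468066  0.32898929] [3.13996520e+00 1.62998103e-03 2.95998569e-01] [-0.91185143  0.15298709  1.40329684 -0.00210178  1.58436595  0.36291549]
n 5 lin [1.2  0.89 9.8 ] ang [0.021 0.016 3.112]
```

servo_tool([
  {"linear": [1.2,0.9,9.8],"angular": [0,0,3.1],"fingers": 20},
  {"linear": [1.2,0.9,9.8],"angular": [0,0,3.1],"fingers": 20},
  {"linear": [1.2,0.9,9.8],"angular": [0,0,3.1],"fingers": 20},
  {"linear": [1.2,0.9,9.8],"angular": [0,0,3.1],"fingers": 20},
  {"linear": [1.2,0.9,9.8],"angular": [0,0,3.1],"fingers": 20},
  {"linear": [0,0,0],"angular": [0,0,0],"fingers": 20},
  {"linear": [0,0,0],"angular": [0,0,0],"fingers": 20},
])

```text
time: 17.05
ee_pos: [0.4051, -0.3386, 0.2802]
ee_rot: [3.139, 0.001, 0.033]
wrist_force: [0.3, 0.2, -0.5]
width: 0.024
grasp_force: 30.0
```

```bash
python3 - <<'E'
from h import *
st=state();print(st['ee_pos'],st['ee_rot'])
c=camera('wrist');im=c['frame'][:,:,::-1].copy();cv2.imwrite('pics/w5raw.png',im);print(c['origin'],c['orientation'])
import pickle;pickle.dump((c,st),open('w5.pkl','wb'))
x0,y0,k=110,60,2.5
big=cv2.resize(im[y0:y0+220,x0:x0+320],None,fx=k,fy=k,interpolation=cv2.INTER_CUBIC)
p=st['ee_pos'];Rm=rot(st['ee_rot']);t=np.linspace(0,6.283,50)
pl=lambda Q,col,cl:cv2.polylines(big,[np.int32((wproj(c,Q)-[x0-.5,y0-.5])*k)],cl,col,1)
for h,r in((.026,.016),(.139,.004)): pl(p+Rm[:,2]*h+r*np.c_[np.cos(t),np.sin(t),0*t],(0,255,0),True)
ya=np.radians(1.4);X=np.array([np.cos(ya),np.sin(ya),0]);Y=np.array([-X[1],X[0],0])
for y in(-.2771,-.3384):
    f=np.array([.4885+ (.277+y)*-.02*0,y,.19])+ (0 if y>-.3 else .0015)*np.array([1,0,0])
    for s in(-.008,.008): pl(np.array([f+Y*s,f+Y*s+X*.046]),(0,0,255),False)
cv2.imwrite('pics/w5.png',big)
E
```

```text
[ 0.405103   -0.3386331   0.28024754] [3.13943223e+00 1.33364932e-03 3.26819421e-02]
[ 0.47737082 -0.3354002   0.44681399] [-0.26446454 -0.00163785 -1.53807375]
```

View pics/w5.png

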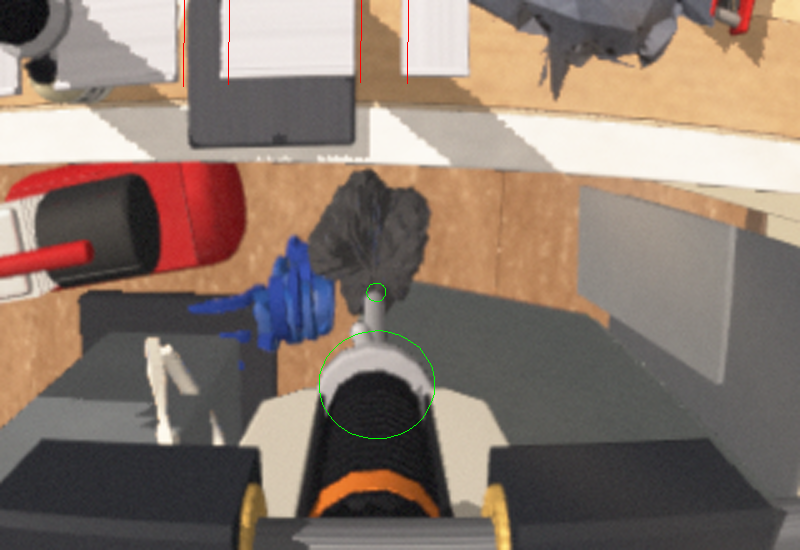

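Now the right slot shows at the top: its front corners are at (354,76) and (402,76), about 6 px left of my projection. The held sensor's collar (345) and tip (375,292) line up with the tool axis.

```bash
python3 - <<'E'
from h import *
import pickle;c,st=pickle.load(open('w5.pkl','rb'))
p=st['ee_pos'];Rm=rot(st['ee_rot'])
for h in(.018,.02,.022,.024,.026): print(h,((wproj(c,p+Rm[:,2]*h+Rm[:,0]*.016)-[110,60])*2.5).round(0))
for u,v in((354,76),(402,75),(219,78),(180,82),(468,75)):
  d=wray(c,u/2.5+110,v/2.5+60);print(u,(c['origin']+d*(.192-c['origin'][2])/d[2]).round(4))
E
python3 - <<'E'
import cv2,numpy as np
im=cv2.imread('pics/w5raw.png')
a=cv2.resize(im[50:95,170:310],None,fx=5.6,fy=5.6,interpolation=cv2.INTER_CUBIC)
b=cv2.resize(im[180:225,190:330],None,fx=5.6,fy=5.6,interpolation=cv2.INTER_CUBIC)
cv2.imwrite('pics/w5d.png',np.vstack([a,b]))
E
```

```text
0.018 [[376. 338.]]
0.02 [[376. 336.]]
0.022 [[376. 334.]]
0.024 [[376. 332.]]
0.026 [[376. 330.]]
354 [ 0.4916 -0.3288  0.192 ]
402 [ 0.4925 -0.345   0.192 ]
219 [ 0.4905 -0.2825  0.192 ]
180 [ 0.4893 -0.2686  0.192 ]
468 [ 0.4936 -0.3674  0.192 ]
```

View pics/w5d.png

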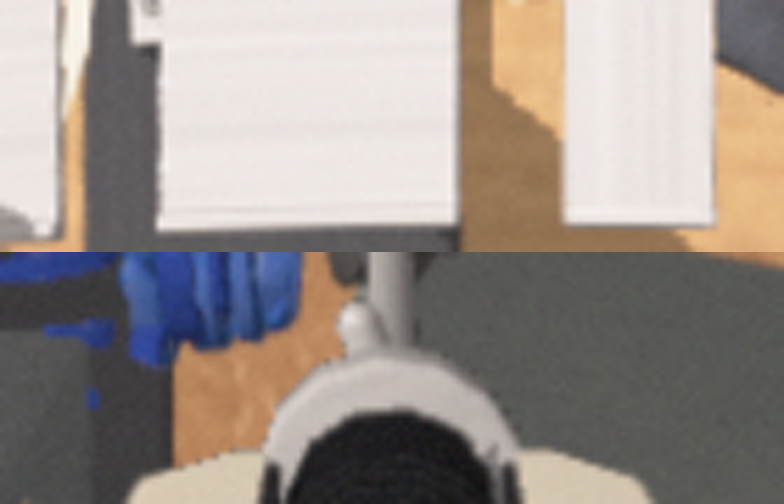

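```bash
python3 - <<'E'
from h import *
st=state();p=st['ee_pos'];Rm=rot(st['ee_rot']);z=Rm[:,2];t=np.linspace(0,6.283,60)
s=camera('scene');cv2.imwrite('pics/s5raw.png',s['frame'][:,:,::-1])
for d in cut_out('scene','sensor')[:2]:
    print(d['p'],d['extent']);r=np.array(d['region'])
    for v in np.where(r.any(1))[0]: u=np.where(r[v])[0];print(v,u.min(),u.max(),end=' | ')
print()
for h in(.014,.02,.026,.03):
    print(h,'tip',proj(s,p+z*(h+.113)).round(1),'collar c',proj(s,p+z*(h-.0035)).round(1),'pin',proj(s,p+z*(h+.022)).round(1))
# brightness columns along the axis line
g=s['frame'].astype(int)
for h in np.arange(-.02,.16,.006):
    u,v=proj(s,p+z*h)[0];ui,vi=int(round(u)),int(round(v));print(round(h,3),(ui,vi),[tuple(g[vi,x]) for x in range(ui-3,ui+4)])
E
```

```text
0.014 tip [[336.2 137.9]] collar c [[339.6 109.5]] pin [[338.9 115.9]]
0.02 tip [[336.1 139.3]] collar c [[339.4 111. ]] pin [[338.7 117.4]]
0.026 tip [[335.9 140.7]] collar c [[339.3 112.5]] pin [[338.5 118.9]]
0.03 tip [[335.8 141.6]] collar c [[339.1 113.6]] pin [[338.4 119.9]]
-0.02 (341, 102) [(np.int64(212), np.int64(200), np.int64(174)), (np.int64(213), np.int64(201), np.int64(176)), (np.int64(207), np.int64(196), np.int64(171)), (np.int64(160), np.int64(152), np.int64(133)), (np.int64(105), np.int64(98), np.int64(87)), (np.int64(21), np.int64(19), np.int64(18)), (np.int64(59), np.int64(58), np.int64(50))]
-0.014 (340, 103) [(np.int64(209), np.int64(197), np.int64(172)), (np.int64(212), np.int64(201), np.int64(175)), (np.int64(212), np.int64(200), np.int64(175)), (np.int64(209), np.int64(197), np.int64(172)), (np.int64(179), np.int64(170), np.int64(149)), (np.int64(89), np.int64(84), np.int64(76)), (np.int64(27), np.int64(27), np.int64(25))]
-0.008 (340, 105) [(np.int64(211), np.int64(199), np.int64(174)), (np.int64(212), np.int64(200), np.int64(175)), (np.int64(212), np.int64
[... 8805 characters left out ...]
206))]
0.148 (336, 143) [(np.int64(193), np.int64(160), np.int64(119)), (np.int64(179), np.int64(163), np.int64(140)), (np.int64(217), np.int64(207), np.int64(187)), (np.int64(226), np.int64(220), np.int64(202)), (np.int64(228), np.int64(222), np.int64(203)), (np.int64(229), np.int64(223), np.int64(206)), (np.int64(230), np.int64(223), np.int64(206))]
0.154 (335, 144) [(np.int64(170), np.int64(140), np.int64(105)), (np.int64(185), np.int64(167), np.int64(141)), (np.int64(216), np.int64(204), np.int64(183)), (np.int64(225), np.int64(219), np.int64(202)), (np.int64(227), np.int64(221), np.int64(203)), (np.int64(229), np.int64(223), np.int64(206)), (np.int64(230), np.int64(225), np.int64(207))]
```

Scene pixels put the tip end at row 140 and the pin at row 118, so the collar's underside is about 24 mm below the TCP. Entry height is therefore TCP z ≈ 0.223 (window ±6 mm). Lower, then go in slowly.

servo_tool([
  {"linear": [0,0.3,12],"angular": [0,0,0],"fingers": 20},
  {"linear": [0,0.3,12],"angular": [0,0,0],"fingers": 20},
  {"linear": [0,0.3,12],"angular": [0,0,0],"fingers": 20},
  {"linear": [0,0.3,12],"angular": [0,0,0],"fingers": 20},
  {"linear": [0,0.1,9],"angular": [0,0,0],"fingers": 20},
  {"linear": [15,0,0],"angular": [0,0,0],"fingers": 20},
  {"linear": [15,0,0],"angular": [0,0,0],"fingers": 20},
  {"linear": [15,0,0],"angular": [0,0,0],"fingers": 20},
  {"linear": [10,0,0],"angular": [0,0,0],"fingers": 20},
  {"linear": [0,0,0],"angular": [0,0,0],"fingers": 20},
  {"linear": [0,0,0],"angular": [0,0,0],"fingers": 20},
])

```text
time: 18.3
ee_pos: [0.4605, -0.3391, 0.223]
ee_rot: [3.139, 0.002, 0.032]
wrist_force: [-0.0, 0.6, -0.5]
width: 0.0239
grasp_force: 30.0
```

servo_tool([
  {"linear": [3,-0.4,0],"angular": [0,0,0],"fingers": 20},
  {"linear": [3,-0.4,0],"angular": [0,0,0],"fingers": 20},
  {"linear": [3,0,0],"angular": [0,0,0],"fingers": 20},
  {"linear": [3,0,0],"angular": [0,0,0],"fingers": 20},
  {"linear": [3,0,0],"angular": [0,0,0],"fingers": 20},
  {"linear": [3,0,0],"angular": [0,0,0],"fingers": 20},
  {"linear": [0,0,0],"angular": [0,0,0],"fingers": 20},
])

```text
time: 19.0
ee_pos: [0.4785, -0.3379, 0.2229]
ee_rot: [3.139, 0.001, 0.031]
wrist_force: [0.4, 0.3, -0.7]
width: 0.0238
grasp_force: 30.0
```

```bash
python3 - <<'E'
from h import *
st=state();p=st['ee_pos'];c=camera('wrist');g=c['frame'].astype(float).mean(2);Rm=rot(st['ee_rot'])
cv2.imwrite('pics/w6raw.png',c['frame'][:,:,::-1])
for X in(.505,.515,.525,.53):
    ys=p[1]+np.arange(-.022,.0221,.0005);Q=np.c_[0*ys+X,ys,0*ys+.19];uv=wproj(c,Q).astype(np.float32)
    pr=cv2.remap(g.astype(np.float32),uv[:,:1],uv[:,1:],cv2.INTER_LINEAR).ravel();d=np.diff(pr)
    i,j=np.argsort(-np.abs(d))[:2];print(X,uv[44].round(0),[(round(ys[k]-p[1],4),round(float(d[k]))) for k in np.argsort(-np.abs(d))[:5]])
    print(pr[::4].round(0))
E
```

```text
0.505 [261. 174.] [(np.float64(0.01), 50), (np.float64(0.0095), 46), (np.float64(0.008), -43), (np.float64(0.003), -33), (np.float64(0.0035), -22)]
[220. 217. 222. 219. 223. 225. 222. 221. 240. 244. 243. 243. 242. 185.
 174. 152. 155. 223. 222. 222. 223. 221. 221.]
0.515 [262. 160.] [(np.float64(0.01), 58), (np.float64(0.008), -42), (np.float64(0.0105), 40), (np.float64(0.0095), 39), (np.float64(0.0035), -34)]
[220. 222. 223. 221. 223. 228. 224. 224. 213. 179. 240. 244. 244. 193.
 175. 146. 118. 224. 224. 224. 224. 224. 224.]
0.525 [262. 146.] [(np.float64(0.0105), 66), (np.float64(0.01), 45), (np.float64(-0.006), -37), (np.float64(-0.0055), -36), (np.float64(0.0085), -32)]
[220. 223. 221. 222. 224. 229. 226. 223. 207. 110. 111. 111. 111. 111.
 110. 107.  83. 220. 221. 221. 220. 221. 221.]
0.53 [263. 138.] [(np.float64(0.0105), 65), (np.float64(-0.0055), -42), (np.float64(0.011), 38), (np.float64(0.0085), -36), (np.float64(0.01), 30)]
[221. 225. 222. 223. 223. 228. 228. 225. 211. 119. 117. 116. 114. 115.
 115. 113.  70. 221. 222. 222. 222. 223. 223.]
```

```bash
python3 - <<'E'
from h import *
st=state();p=st['ee_pos'];c=camera('wrist');g=c['frame'].astype(np.float32).mean(2)
for dy in(-.003,.002,.006):
    X=np.arange(.52,.60,.0005);uv=wproj(c,np.c_[X,0*X+p[1]+.0023+dy,0*X+.19]).astype(np.float32)
    pr=cv2.remap(g,uv[:,:1],uv[:,1:],cv2.INTER_LINEAR).ravel();d=np.diff(pr);print([(round(X[k],4),int(d[k])) for k in np.argsort(-np.abs(d))[:5]])
E
```

```text
[(np.float64(0.538), 44), (np.float64(0.5875), 38), (np.float64(0.587), 37), (np.float64(0.5975), -32), (np.float64(0.5385), 30)]
[(np.float64(0.538), 50), (np.float64(0.5875), 38), (np.float64(0.587), 36), (np.float64(0.5865), 27), (np.float64(0.5655), -25)]
[(np.float64(0.538), 44), (np.float64(0.587), 37), (np.float64(0.5865), 35), (np.float64(0.5875), 32), (np.float64(0.5375), 30)]
```

servo_tool([
  {"linear": [4,-0.2,0],"angular": [0,0,0],"fingers": 20},
  {"linear": [4,-0.2,0],"angular": [0,0,0],"fingers": 20},
  {"linear": [4,-0.2,0],"angular": [0,0,0],"fingers": 20},
  {"linear": [5,0,0],"angular": [0,0,0],"fingers": 20},
  {"linear": [5,0,0],"angular": [0,0,0],"fingers": 20},
  {"linear": [0,0,0],"angular": [0,0,0],"fingers": 20},
])

```text
time: 19.7
ee_pos: [0.5009, -0.3365, 0.2228]
ee_rot: [3.139, 0.001, 0.031]
wrist_force: [-0.6, 0.4, -1.1]
width: 0.0239
grasp_force: 30.0
```

servo_tool([
  {"linear": [5,0,0],"angular": [0,0,0],"fingers": 20},
  {"linear": [5,0,0],"angular": [0,0,0],"fingers": 20},
  {"linear": [5,0,0],"angular": [0,0,0],"fingers": 20},
  {"linear": [5,0,0],"angular": [0,0,0],"fingers": 20},
  {"linear": [0,0,2],"angular": [0,0,0],"fingers": 20},
  {"linear": [0,0,1.5],"angular": [0,0,0],"fingers": 20},
  {"linear": [0,0,0],"angular": [0,0,0],"fingers": 20},
])

```text
time: 20.4
ee_pos: [0.5198, -0.3359, 0.219]
ee_rot: [3.14, 0.002, 0.031]
wrist_force: [0.6, -0.0, -1.1]
width: 0.0238
grasp_force: 30.0
```

Inside the fork with no contact. Now I lower until the collar touches.

servo_tool([
  {"linear": [0,0,1],"angular": [0,0,0],"fingers": 20},
  {"linear": [0,0,1],"angular": [0,0,0],"fingers": 20},
  {"linear": [0,0,1],"angular": [0,0,0],"fingers": 20},
  {"linear": [0,0,0],"angular": [0,0,0],"fingers": 20},
])

```text
time: 20.8
ee_pos: [0.52, -0.336, 0.2163]
ee_rot: [3.139, 0.001, 0.031]
wrist_force: [-0.2, -0.2, -1.0]
width: 0.0236
grasp_force: 30.0
```

servo_tool([
  {"linear": [0,0,0.7],"angular": [0,0,0],"fingers": 20},
  {"linear": [0,0,0.7],"angular": [0,0,0],"fingers": 20},
  {"linear": [0,0,0],"angular": [0,0,0],"fingers": 20},
])

```text
time: 21.1
ee_pos: [0.5201, -0.336, 0.2149]
ee_rot: [3.139, 0.001, 0.031]
wrist_force: [0.4, -0.4, -1.1]
width: 0.0237
grasp_force: 30.0
```

servo_tool([
  {"linear": [0,0,0.8],"angular": [0,0,0],"fingers": 20},
  {"linear": [0,0,0.7],"angular": [0,0,0],"fingers": 20},
  {"linear": [0,0,0],"angular": [0,0,0],"fingers": 20},
])

```text
time: 21.4
ee_pos: [0.5201, -0.336, 0.2134]
ee_rot: [3.139, 0.001, 0.031]
wrist_force: [-0.3, -0.2, -0.1]
width: 0.0238
grasp_force: 30.0
```

servo_tool([
  {"linear": [0,0,0.8],"angular": [0,0,0],"fingers": 20},
  {"linear": [0,0,0.7],"angular": [0,0,0],"fingers": 20},
  {"linear": [0,0,0],"angular": [0,0,0],"fingers": 20},
])

```text
time: 21.7
ee_pos: [0.5201, -0.336, 0.2119]
ee_rot: [3.139, 0.001, 0.031]
wrist_force: [0.2, 0.4, -0.7]
width: 0.0237
grasp_force: 30.0
```

servo_tool([
  {"linear": [0,0,0.8],"angular": [0,0,0],"fingers": 20},
  {"linear": [0,0,0.7],"angular": [0,0,0],"fingers": 20},
  {"linear": [0,0,0],"angular": [0,0,0],"fingers": 20},
])

```text
time: 22.0
ee_pos: [0.5201, -0.3361, 0.2108]
ee_rot: [3.139, 0.001, 0.031]
wrist_force: [-0.7, 0.4, 2.2]
width: 0.0234
grasp_force: 30.0
```

servo_tool([
  {"linear": [0,0,0.8],"angular": [0,0,0],"fingers": 20},
  {"linear": [0,0,0.7],"angular": [0,0,0],"fingers": 20},
  {"linear": [0,0,0],"angular": [0,0,0],"fingers": 20},
])

```text
time: 22.3
ee_pos: [0.5202, -0.3361, 0.2107]
ee_rot: [3.138, 0.0, 0.031]
wrist_force: [-2.2, 2.6, 7.9]
width: 0.0236
grasp_force: 30.0
```

servo_tool([
  {"linear": [0,0,-1.2],"angular": [0,0,0],"fingers": 20},
  {"linear": [0,0,0],"angular": [0,0,0],"fingers": 28},
  {"linear": [0,0,0],"angular": [0,0,0],"fingers": 40},
  {"linear": [0,0,0],"angular": [0,0,0],"fingers": 50},
  {"linear": [0,0,0],"angular": [0,0,0],"fingers": 50},
  {"linear": [0,0,0],"angular": [0,0,0],"fingers": 50},
  {"linear": [0,0,-5],"angular": [0,0,0],"fingers": 50},
  {"linear": [0,0,-15],"angular": [0,0,0],"fingers": 50},
  {"linear": [0,0,-20],"angular": [0,0,0],"fingers": 50},
  {"linear": [0,0,-25],"angular": [0,0,0],"fingers": 50},
  {"linear": [0,0,-25],"angular": [0,0,0],"fingers": 50},
  {"linear": [0,0,-25],"angular": [0,0,0],"fingers": 50},
  {"linear": [0,0,-25],"angular": [0,0,0],"fingers": 50},
  {"linear": [0,0,-25],"angular": [0,0,0],"fingers": 50},
  {"linear": [0,0,0],"angular": [0,0,0],"fingers": 50},
])

```text
time: 23.8
ee_pos: [0.5213, -0.3364, 0.3799]
ee_rot: [3.134, -0.004, 0.031]
wrist_force: [0.2, -0.4, -1.0]
width: 0.05
grasp_force: 0.0
```

```bash
python3 - <<'E'
from h import *
st=state();print(st['ee_pos'],st['wrist_force'],st['width'])
c=camera('wrist');g=c['frame'][:,:,::-1];cv2.imwrite('pics/w7raw.png',g)
hsv=cv2.cvtColor(g,cv2.COLOR_BGR2HSV)
for q in['sensor','spare']:
    for d in cut_out('wrist',q)[:2]: print(q,d['p'],np.round(d['extent'],1))
m=cv2.inRange(hsv,(3,150,120),(17,255,255));n,l,s,ce=cv2.connectedComponentsWithStats(m)
print([(s[i].tolist(),ce[i].round(1)) for i in range(1,n) if s[i,4]>15])
# model projection upright at seat
P=np.array([.520,-.3359,.19])
for n_,h in(('under',0),('hand top',.08),('plug',.092),('band?',.06),('band?',.07)): print(n_,wproj(c,P+[0,0,h]).round(1))
for n_,y in(('spare',-.2125),): print('spare plug',wproj(c,[.516,y,.282]).round(1))
E
```

```text
[ 0.52125965 -0.33641857  0.37986047] [ 0.22083333 -0.35147827 -0.95127739] 0.05004935373838865
sensor 0.91 [259.6 177.3  26.2  43.2]
spare 0.9 [148.9 176.2  43.4  38.8]
[([387, 91, 5, 10, 31], array([389.2,  94.6])), ([57, 152, 19, 3, 19], array([ 66. , 152.3])), ([248, 171, 17, 9, 34], array([254.8, 173.7]))]
under [[258.2 168.5]]
hand top [[258.5 185.1]]
plug [[258.6 188.4]]
band? [[258.5 180.2]]
band? [[258.5 182.6]]
spare plug [[132.8 188.7]]
```

```bash
python3 - <<'E'
from h import *
c=camera('wrist');d=cut_out('wrist','sensor')[0];r=np.array(d['region'])
v=np.where(r.any(1))[0];print([(a,np.where(r[a])[0].min(),np.where(r[a])[0].max()) for a in v[::4]])
Q=np.vstack([wproj(c,q) for q in sensor_pts(np.array([.520,-.3359,.19]),[1e-6,0,1])[:4]]);print('pred',Q.min(0),Q.max(0))
print([(q,round(x['p'],2),np.round(x['extent'])) for n in('wrist','top') for q in('cream_bottle','red_bottle','sensor') for x in cut_out(n,q)[:1]],state()['time'])
E
```

```text
[(np.int64(153), np.int64(256), np.int64(261)), (np.int64(157), np.int64(253), np.int64(266)), (np.int64(161), np.int64(250), np.int64(270)), (np.int64(165), np.int64(248), np.int64(272)), (np.int64(169), np.int64(247), np.int64(273)), (np.int64(173), np.int64(247), np.int64(272)), (np.int64(177), np.int64(249), np.int64(271)), (np.int64(181), np.int64(248), np.int64(272)), (np.int64(185), np.int64(248), np.int64(272)), (np.int64(189), np.int64(249), np.int64(270)), (np.int64(193), np.int64(252), np.int64(267))]
pred [246.53491745 154.49442503] [273.5798774  196.92157644]
[('red_bottle', 0.52, array([ 15., 151.,  30.,  14.])), ('sensor', 0.58, array([261., 176.,  28.,  43.])), ('cream_bottle', 0.45, array([326., 212.,  16.,  11.])), ('red_bottle', 0.54, array([218., 203.,  10.,  12.])), ('sensor', 0.48, array([146., 210.,  16.,  19.]))] 24.35
```

The mask matches the seated, upright model: columns 247–273 and rows 153–196, against 247–274 and 154–197 predicted. Both bottles are where they were at the start. Handing in.

```bash
python3 -c "
from h import *
print(close_job())"
```

```text
the job is handed in; nothing more can be done
None
```

I unlocked the orange-banded sensor, drew it out of the heater block and hung it in the rack's right fork. The last camera check, about 24 s in, showed it upright on the seat and the bottles in place; I handed the job in but got no verdict back.

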